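# Set out the breads on the buffet

### The job

Set out the four breads, which lie loose among two ring doughnuts, each in the middle of the empty white dish of its own shape and size: the large loaf on the large rectangular dish and the small loaf on the small one, each lying lengthwise along its dish, the large bun on the large round plate and the small bun on the small one. Set each down gently, upright, without letting it drop, and leave the doughnuts where they are.

Things in the scene. Friction and masses are not known exactly. Their poses are not given: they have to be found in the camera images.
- loaf_large_c (a point): the large loaf: a golden-brown brioche loaf with a lobed top, 130 mm long (its x axis), 60 mm wide (y), 50 mm high, flat sides up to 36 mm; about 0.2 kg, firm. The point is its centre, half-way up (25 mm above its underside). z is up
- loaf_small_c (a point): the small loaf: the same kind of loaf with a lobed top, 85 mm long (its x axis), 44 mm wide (y), 42 mm high, flat sides up to 30 mm; about 0.08 kg, firm. The point is its centre, half-way up (21 mm above its underside). z is up
- bun_large_c (a point): the large round bun: domed, with a pale cross on its crown, 66 mm in diameter, 46 mm high, upright sides from 6 to 28 mm; about 0.09 kg, firm. The point is its centre, half-way up (23 mm above its underside). z is up
- bun_small_c (a point): the small round bun: domed, with a pale cross on its crown, 44 mm in diameter, 38 mm high, upright sides from 6 to 23 mm; about 0.04 kg, firm. The point is its centre, half-way up (19 mm above its underside). z is up
- platter_large_mid (a point): the large rectangular white dish, 190 mm long (its x axis) by 100 mm wide (y), flat, empty. The point is the middle of the dish (the top of its floor, 6 mm above the table). The rim, about 5 mm wide, stands 5 mm above that floor. The dish is fixed and stays put
- platter_small_mid (a point): the small rectangular white dish, 135 mm long (its x axis) by 80 mm wide (y), flat, empty. The point is the middle of the dish (the top of its floor, 6 mm above the table). The rim, about 5 mm wide, stands 5 mm above that floor. The dish is fixed and stays put
- plate_large_mid (a point): the large round white plate, 130 mm in diameter, flat, empty. The point is the middle of the plate (the top of its floor, 6 mm above the table). The rim, about 5 mm wide, stands 5 mm above that floor. The dish is fixed and stays put
- plate_small_mid (a point): the small round white plate, 94 mm in diameter, flat, empty. The point is the middle of the plate (the top of its floor, 6 mm above the table). The rim, about 5 mm wide, stands 5 mm above that floor. The dish is fixed and stays put
- doughnut_1_c (a point): a ring doughnut with dark icing, 80 mm in diameter, 28 mm high, 24 mm hole, loose, lying flat among the breads; to be left alone. The point is its centre, half-way up
- doughnut_2_c (a point): another such ring doughnut, 80 mm in diameter, 28 mm high, 24 mm hole, loose, lying flat among the breads; to be left alone. The point is its centre, half-way up
Things that resemble listed ones, but are neither listed nor needed, are in the scene too. Leave any purple or red look-alike of the part that bears bun_small_c alone. Leave any purple look-alike of the part that bears loaf_small_c alone.

How it is judged:
By the outcome, as a careful person would: the job done as asked, in the order asked, and still so for the second after the job is handed in, with the robot touching nothing.
It also fails if it takes over 115 s, if anything falls off the work surface, if the arm or the gripper's body presses on something with over 40 N, if the wrist force passes 120 N, or if a joint passes its speed limit or range.

### The arm

A 6-joint arm with a two-finger parallel gripper is mounted at the origin on the work surface. World frame = base frame: x ahead of the robot, y to its left, z up, the work surface at z = 0. Lengths are in m, angles in rad, forces in N, time in s.
With the tool pointing down it reaches from about 0.375 to 0.925 m from the base axis. Payload 5.7 kg.
Tool frame: the origin (TCP) lies at the very end of the fingers, on their centre line; the grasp point (between the pads) lies 19 mm behind it (robot.grip_depth is the z of the grasp point in the tool frame, in m); z points along the fingers, y is the line along which they close (so a half turn about z gives the same grasp; the last joint's range is limited). The gripper opens to 88 mm and grips with 3 to 60 N. Pads are 20 mm wide; open, the fingers measure 115 mm over their backs; the gripper's body (75 mm by 178 mm) begins 61 mm behind the grasp point.
Start: joints at [-1.425, 0.359, 1.51, -0, 1.272, -0.115], TCP at [0.155, -0.58, 0.223] pointing down, gripper open.
Joint ranges: [-2.97, 2.97], [-1.01, 2.36], [0.21, 2.38], [-0.96, 4.11], [0.2, 2.71], [-2.98, 2.98]. Speed limits (rad/s): [2.39, 2.39, 3.14, 3.14, 3.14, 3.14].

### API

Orientations are given as a unit quaternion [w, x, y, z].
In Python, from plant import robot, optics, ticket, nets gives the robot as it stands.
- The arm moves only by the tool move_arm, never from a script. Its argument "deltas" is a list of rows, each a list of 7 numbers: the shift along the tool's x, y, z in mm, then the turn, a rotation vector about the tool's x, y, z in rad, then the opening in per cent of the stroke, from 0 (shut) to 100 (fully open). In form: [[x, y, z, ax, ay, az, gripper], ...]. A call has 1 to 8 rows; each row is the pose to reach, as a shift and turn from the pose commanded when the call began, along the tool's axes at that moment; what a row does not reach only later rows make up. A row lasts 1/8 s, in which the tool goes at most 62.5 mm and 10.7 degrees, less where a joint would pass 70% of its speed; a pose out of reach is approached as far as the arm can. A call with a gripper value outside its range is refused whole. The fingers move at their own pace and stop on an object; "newtons" is the grip in N (left out, the last holds). Time passes only in rows, so rows that repeat a pose let the fingers close. It gives the time, the measured TCP pose, the force, the opening and the grip force at its end, in the units of the state.
- robot.state(): the state, without advancing time (a new reading comes with each control period).
- optics.get_image(name): name is "scene" or "top" or "wrist"; returns (picture, depth): 480x640x3 uint8, red, green, blue; 480x640 float32, m along the optical axis (not along the pixel's ray), 0 where there is no reading.
- optics.camera_params(name): a dict with "K" (3x3 intrinsics, pixels), "rvec" (rotation vector, rad) and "tvec" (3), from world to camera coordinates, as OpenCV has them. Camera axes: x right, y down, z forward; pixel columns grow to the right and rows downward; lengths in m; the calibration is good to about 2 mm. The wrist camera is an equidistant fisheye: a pixel r from the principal point sees the ray r / f radians off the axis. A picture is of the moment at which its call begins: read the wrist's pose just before it. camera_params takes no time and is no camera call; for the wrist camera it gives the pose at the moment of the call.
- ticket.hand_in(): hands the job in; it is judged then, once.
Trained networks look in the newest picture that a camera, given by its name, has taken for a name from the list of things; names that differ only in an ending like _2 or _b are one class to them, and where a whole thing is asked for, a point or a joint stands for the part that bears it (a point fixed in the world has none). Each returns a list of dicts, best first, with "score" (0 to 1); they miss things now and then, are a little off and sometimes report something else, mostly with a low value. They report only what shows in the picture. A call takes as long as a camera call. They do not tell look-alikes from the thing itself.
- nets.spot_in(camera, query): "xyz" ([x, y, z] in m, in world coordinates, good to about 4 mm: the middle of the surface that is visible of it).
The state is a dict: "time": time; "joint_positions": joint angles; "joint_vel": joint speeds; "effort": joint torques, N m; "position": TCP position; "orientation": TCP orientation; "contact_force": force on the tool from outside, world axes, zero at the start; "moment": the same for the moment, N m; "grip_width": finger opening in m; "gripper_force": force on a finger pad.
Only numpy, scipy, OpenCV 4.12 (cv2) and the standard library are available. Lean on these libraries where they do the work, as an engineer would, in place of code of your own. Each camera call takes 0.05 s, during which the arm holds its last target. There are 200 camera calls.

## Working session

There is one attempt and no reset: what is moved stays moved. The work goes in short steps, Python scripts to look and compute and a tool call to move; the robot and the scene stay as the last step left them, time stands still between calls to the robot, and variables do not carry over. Pictures are saved under pics/ and viewed, at most 14 in all, crops included, and the job is handed in when it is done.

Besides the shell and the picture viewer there is one more tool, called after "Call:" as a command line: name --pt "numbers of a row" for each row, then --argument value for the rest. move_arm: Moves the arm, as the interface text tells. Its arguments: {"type":"object","properties":{"deltas":{"type":"array","items":{"type":"array","items":{"type":"number"}}},"newtons":{"type":"number"}},"required":["deltas"]}

```bash
ls; mkdir -p pics
python3 - <<'E'
from plant import robot, optics, ticket, nets
import cv2
for c in ["top","scene"]:
    im,d=optics.get_image(c); cv2.imwrite(f"pics/{c}0.png",im[:,:,::-1])
    for q in ["loaf_large_c","loaf_small_c","bun_large_c","bun_small_c","platter_large_mid","platter_small_mid","plate_large_mid","plate_small_mid","doughnut_1_c"]:
        print(c,q,[(r["xyz"] if isinstance(r["xyz"],list) else r["xyz"].round(3).tolist(),round(r["score"],2)) for r in nets.spot_in(c,q)][:6])
s=robot.state(); print(s)
E
```

```text
pics
top loaf_large_c [([0.3873, 0.3349, 0.0493], 0.69), ([0.6216, 0.0899, 0.0055], 0.61)]
top loaf_small_c [([0.2987, 0.1942, 0.0397], 0.83), ([0.429, 0.2001, 0.0388], 0.77)]
top bun_large_c [([0.4232, 0.0597, 0.0436], 0.59), ([0.6073, -0.3199, 0.0056], 0.57)]
top bun_small_c [([0.2855, -0.3248, 0.0317], 0.93), ([0.3879, -0.3349, 0.0308], 0.81), ([0.3817, -0.4215, 0.036], 0.81)]
top platter_large_mid [([0.6092, -0.3191, 0.0073], 0.88), ([0.3852, 0.3378, 0.0503], 0.61), ([0.5978, 0.3305, 0.0025], 0.15)]
top platter_small_mid [([0.5977, 0.3299, 0.0031], 0.76)]
top plate_large_mid [([0.6239, 0.0886, 0.0047], 0.69), ([0.5938, 0.3289, 0.0042], 0.29)]
top plate_small_mid [([0.6228, -0.1016, 0.0051], 0.74)]
top doughnut_1_c [([0.4435, -0.0554, 0.0274], 0.72), ([0.595, 0.3281, 0.0025], 0.24)]
scene loaf_large_c [([0.4099, 0.3382, 0.0479], 0.74), ([0.6301, 0.0899, 0.0053], 0.62)]
scene loaf_small_c [([0.4471, 0.2024, 0.0346], 0.88), ([0.314, 0.1923, 0.0348], 0.85)]
scene bun_large_c [([0.4428, 0.0657, 0.0387], 0.95)]
scene bun_small_c [([0.402, -0.3383, 0.0321], 0.81), ([0.3938, -0.4187, 0.0
[... 443 characters left out ...]
1.42509091e+00,  3.58804936e-01,  1.51042756e+00, -6.52053097e-06,
        1.27250895e+00, -1.15075676e-01]), 'joint_vel': array([-6.68051237e-04,  8.31290899e-05, -3.39831373e-04,  8.59155397e-04,
        1.50410448e-04, -7.93886520e-04]), 'effort': array([-3.34407378e-04, -5.15349162e+01, -2.71131831e+01,  6.72332151e-02,
        2.44308572e-02, -3.57270949e-05]), 'position': array([ 0.15469792, -0.57966006,  0.22260932]), 'orientation': array([-7.43390197e-05,  9.91511063e-01,  1.30022332e-01, -4.25517167e-06]), 'contact_force': array([-0.07719525, -0.31329817, -0.24512253]), 'moment': array([-0.02099116,  0.0055541 ,  0.00961897]), 'gripper_force': 0.0, 'grip_width': 0.08809706702750494}
```

View pics/top0.png

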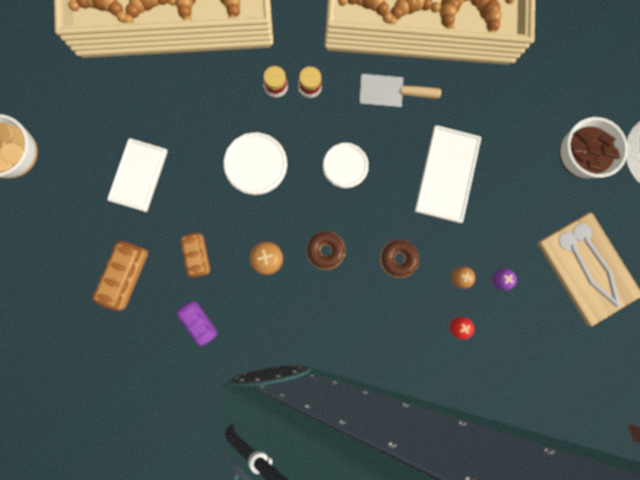

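View pics/scene0.png

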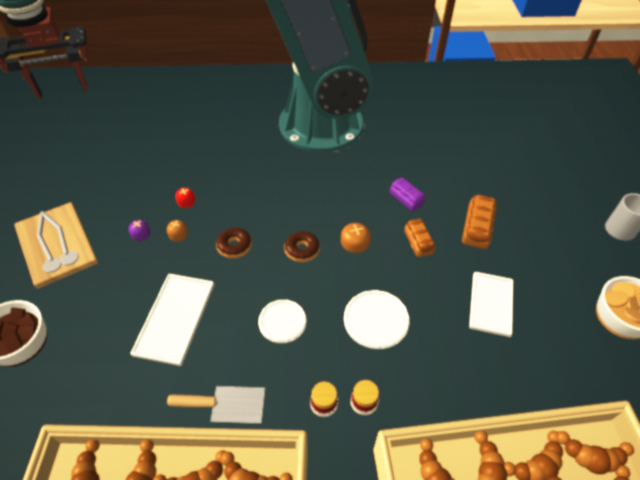

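Top view: the true small bun candidates are (463,277) golden brown, (505,279) purple and (462,328) red, so the golden one fits. The small loaf is at (195,255), golden, because (197,324) is purple. The large loaf is at (121,276) and the large bun at (266,258). The dishes are at (137,175) small rectangular, (255,163) large round, (346,165) small round and (449,174) large rectangular. I'll measure these by segmentation and confirm with one enlarged crop.

```bash
cat > h.py <<'E'
import numpy as np, cv2
from plant import robot, optics, ticket, nets
def cloud(cam):
    P=optics.camera_params(cam); im,d=optics.get_image(cam)
    K=np.array(P["K"]);R=cv2.Rodrigues(np.array(P["rvec"],float))[0];t=np.array(P["tvec"],float).ravel()
    v,u=np.mgrid[:480,:640]
    if cam=="wrist":
        x=(u-K[0,2])/K[0,0]; y=(v-K[1,2])/K[1,1]; r=np.hypot(x,y)+1e-9; s=np.tan(np.minimum(r,1.5))/r
        c=np.stack([x*s*d,y*s*d,d],-1)
    else: c=np.stack([(u-K[0,2])/K[0,0]*d,(v-K[1,2])/K[1,1]*d,d],-1)
    w=(c-t)@R; w[d==0]=np.nan
    return im,w
def blobs(im,w,kind,minpx=150):
    hsv=cv2.cvtColor(im,cv2.COLOR_RGB2HSV).astype(int); H,S,V=hsv[...,0],hsv[...,1],hsv[...,2]
    if kind=="bread": m=(H>5)&(H<25)&(S>80)&(V>110)&(w[...,2]>0.008)
    else: m=(S<40)&(V>170)
    m=m&np.isfinite(w[...,2])&(w[...,2]<0.07)
    m=cv2.morphologyEx(m.astype(np.uint8),cv2.MORPH_OPEN,np.ones((3,3)))
    m=cv2.morphologyEx(m,cv2.MORPH_CLOSE,np.ones((7,7))) 
    n,l,st,ce=cv2.connectedComponentsWithStats(m)
    out=[]
    for i in range(1,n):
        if st[i,4]<minpx: continue
        p=w[(l==i)&np.isfinite(w[...,2])]
        (c,s,a)=cv2.minAreaRect((p[:,:2]*1000).astype(np.float32))
        if s[0]<s[1]: s=s[::-1]; a+=90
        out.append((ce[i].round(),np.round(c,1),np.round(s,1),round((a+90)%180-90,1),np.round(np.nanpercentile(p[:,2],[5,50,95])*1000,1),st[i,4]))
    return out
E
python3 - <<'E'
from h import *
for cam in ["top","scene"]:
    im,w=cloud(cam)
    if cam=="top": cv2.imwrite("pics/crop1.png",np.hstack([cv2.resize(im[215:355,80:290],None,fx=1.9,fy=1.9,interpolation=2),cv2.resize(im[215:355,430:530],None,fx=1.9,fy=1.9,interpolation=2)])[:,:,::-1])
    tb=w[200:240,280:380] if cam=="top" else w[260:272,300:330]
    print(cam,"table z",np.nanmedian(tb[...,2]))
    for k in ["bread","white"]:
        for b in blobs(im,w,k): print(k,*[str(x) for x in b])
E
```

```text
top table z -0.0004081708956200847
bread [208.  10.] [932.7 185.2] [70.1 43.9] -86.7 [56.9 59.7 62.5] 610
bread [250.   8.] [936.2 100.3] [43.9 38.3] -87.4 [56.8 59.6 62. ] 362
bread [468.  19.] [ 931.1 -356.1] [67.6 66.7] 84.7 [56.8 59.4 62.5] 690
bread [509.  17.] [ 931.5 -435.6] [78.6 41.4] -1.6 [56.8 59.4 67. ] 632
bread [158.  15.] [920.5 288.9] [95.5 38.5] -86.4 [57.2 59.7 62.5] 580
bread [356.  14.] [ 931.1 -123.1] [97.  37.7] 85.4 [56.7 59.6 62.5] 651
bread [91. 18.] [909.9 411.8] [89.6 37.7] -85.7 [57.3 59.9 63. ] 641
bread [421.  20.] [ 923.1 -249.2] [95.  36.7] 86.8 [56.5 59.4 62.2] 574
bread [170.  43.] [866.8 260.3] [408.1  14.9] -84.7 [20.5 44.4 66.6] 3170
bread [421.  48.] [ 867.3 -259.4] [409.   11.5] 86.8 [20.5 44.1 66.3] 2956
bread [274.  78.] [795.9  49.5] [42.9 42.8] 60.1 [31.2 49.1 52.1] 401
bread [310.  79.] [796.4 -23.8] [43.3 41.6] -33.2 [29.3 49.1 51.9] 396
bread [421.  92.] [ 786.4 -261.2] [81.4 20.7] 85.5 [11.1 17.1 21. ] 336
bread [ 10. 146.] [643.5 561.3] [103.6  42.2] 3.8 [36.4 56.4 66.8] 950
bread [591. 272.] [ 410.3 -617. ] [207.4 146.3] 29.8 [12.  15.
[... 2095 characters left out ...]
54.9 368.6] [84.6 72.2] 56.3 [56.7 59.  61.6] 733
bread [633. 469.] [941.8 449.1] [33.5 15.8] -0.1 [56.9 59.7 69.9] 234
white [615. 219.] [412.9 648.7] [35.3  8.2] 6.9 [ 7.3 36.3 66.5] 211
white [ 59. 261.] [ 477.5 -575.3] [63.9 28.6] -61.1 [23.9 26.8 29.5] 231
white [491. 303.] [600.5 328.4] [138.2  81. ] -16.2 [ 2.   5.  10.3] 2227
white [173. 319.] [ 606.8 -322.9] [197.4 106.9] -13.8 [ 3.   5.9 10.7] 4009
white [376. 319.] [624.3  86.2] [136.6 129. ] -15.0 [ 2.3  5.4 10.4] 2885
white [606. 310.] [648.6 531.3] [64.4 14.1] 6.2 [30.  48.1 59.2] 244
white [281. 320.] [ 626.3 -103.8] [95.7 92.1] -9.9 [ 2.7  5.9 11.2] 1516
white [238. 405.] [ 793.9 -181.3] [88.  65.9] 86.1 [-0.   2.6  5.2] 1651
```

View pics/crop1.png

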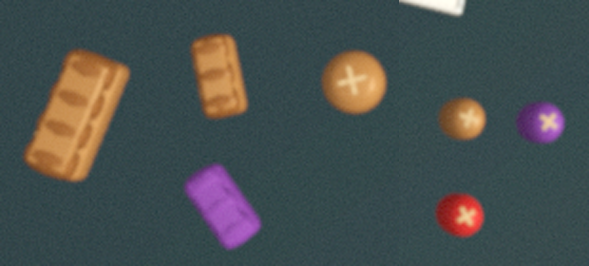

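The crop confirms it: the golden loaves, the large bun and the small bun (left of the purple one) are the ones to take, and I'll leave the red and purple items alone. Averaged poses: large loaf (393,347) at -20°, small loaf (433,202) at 13.5°, large bun (429,60), small bun (393,-341).

```bash
cat > go.py <<'E'
import sys,numpy as np
from scipy.spatial.transform import Rotation as Ro
from plant import robot
def delta(x,y,z,phideg):
    s=robot.state(); q=s["orientation"]; R=Ro.from_quat([q[1],q[2],q[3],q[0]])
    p=np.radians(phideg); T=Ro.from_matrix(np.array([[np.cos(p),np.sin(p),0],[np.sin(p),-np.cos(p),0],[0,0,-1]]))
    d=R.inv().apply(np.array([x,y,z])-s["position"]*1000); r=(R.inv()*T).as_rotvec()
    print("t",round(s["time"],2),"pos",(s["position"]*1000).round(1),"d",d.round(1),"r",r.round(3),"n",round(np.linalg.norm(d)/62.5,1),round(abs(r[2])/.187,1))
if __name__=="__main__": delta(*map(float,sys.argv[1:]))
E
python3 go.py 440 -170 200 -20
```

```text
t 1.1 pos [ 154.7 -579.7  222.6] d [ 381.3 -322.3   22.7] r [-0.    0.    0.61] n 8.0 3.3
```

Call:
move_arm --pt "381 -322 23 0 0 0.61 100" --pt "381 -322 23 0 0 0.61 100" --pt "381 -322 23 0 0 0.61 100" --pt "381 -322 23 0 0 0.61 100" --pt "381 -322 23 0 0 0.61 100" --pt "381 -322 23 0 0 0.61 100" --pt "381 -322 23 0 0 0.61 100" --pt "381 -322 23 0 0 0.61 100" --newtons 15

```text
time: 2.1
position: [0.4395, -0.1708, 0.2001]
orientation: [0.0, 0.985, -0.174, 0.001]
contact_force: [0.3, -0.4, -0.3]
grip_width: 0.0881
gripper_force: 0.0
```

```bash
python3 go.py 393 347 170 -20
```

```text
t 2.1 pos [ 439.5 -170.8  200.1] d [-221.  -470.7   29.7] r [ 0.    -0.001 -0.   ] n 8.3 0.0
```

Call:
move_arm --pt "-221 -471 30 0 0 0 100" --pt "-221 -471 30 0 0 0 100" --pt "-221 -471 30 0 0 0 100" --pt "-221 -471 30 0 0 0 100" --pt "-221 -471 30 0 0 0 100" --pt "-221 -471 30 0 0 0 100" --pt "-221 -471 30 0 0 0 100" --pt "-221 -471 30 0 0 0 100"

```text
time: 3.1
position: [0.3934, 0.327, 0.1712]
orientation: [-0.0, 0.985, -0.174, 0.0]
contact_force: [1.6, -0.5, 0.3]
grip_width: 0.0878
gripper_force: 0.0
```

```bash
cat >> h.py <<'E'
def look(kind,near=None,save=None,r=130,minpx=150):
    im,w=cloud("wrist")
    if save: cv2.imwrite(f"pics/{save}.png",im[:,:,::-1])
    for b in blobs(im,w,kind,minpx):
        if near is None or np.hypot(*(b[1]-near))<r: print(kind,*[str(x) for x in b])
E
python3 -c "
from h import *
look('bread',(393,347),'w1')"; python3 go.py 393 347 60 -20
```

```text
bread [293. 234.] [391.7 348.6] [129.6  59.8] -20.4 [31.5 47.2 49.1] 10274
t 3.15 pos [393.1 334.1 171.2] d [ -4.4 -11.3 111.3] r [-0.007  0.001  0.002] n 1.8 0.0
```

View pics/w1.png

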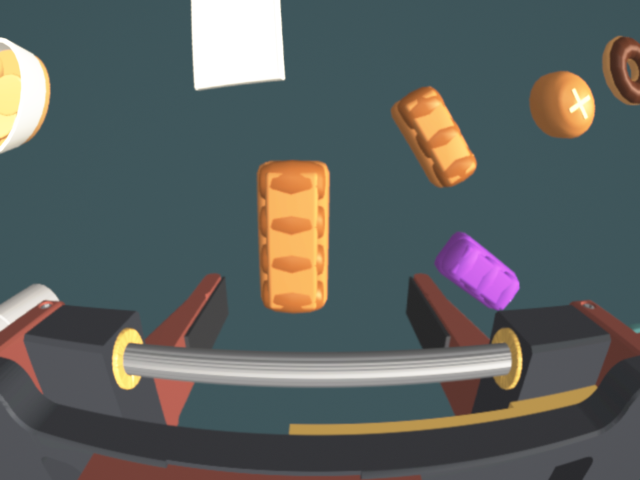

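The wrist view shows the large loaf upright at (293,234), and the measured pose of (391.7, 348.6) at -20.4° agrees with the earlier estimate. I'll settle the arm above it.

Call:
move_arm --pt "-4 -12 80 0 0 0 100" --pt "-4 -12 80 0 0 0 100" --pt "-4 -12 80 0 0 0 100"

```text
time: 3.52
position: [0.3929, 0.3367, 0.0897]
orientation: [0.001, 0.985, -0.173, -0.001]
contact_force: [0.3, 0.7, -0.3]
grip_width: 0.0876
gripper_force: 0.0
```

```bash
python3 -c "
from h import *
look('bread',(393,347))"; python3 go.py 392 348.5 10 -20.4
```

```text
bread [299. 254.] [392.8 348. ] [127.4  60.3] -20.6 [31.7 47.2 49.1] 17470
t 3.58 pos [393.9 337.1  90.9] d [ -5.6 -10.1  80.9] r [0.001 0.001 0.007] n 1.3 0.0
```

Call:
move_arm --pt "-6 -10 20 0 0 0.007 100" --pt "-6 -10 55 0 0 0.007 100" --pt "-6 -10 70 0 0 0.007 100" --pt "-6 -10 81 0 0 0.007 100" --pt "-6 -10 81 0 0 0.007 100"

```text
time: 4.2
position: [0.392, 0.3487, 0.0101]
orientation: [-0.0, 0.984, -0.177, -0.0]
contact_force: [0.1, -0.7, -0.8]
grip_width: 0.088
gripper_force: 0.0
```

```bash
python3 go.py 392.5 348.5 10 -20.4
```

```text
t 4.2 pos [392.  348.7  10.1] d [0.5 0.  0.1] r [ 0.  0. -0.] n 0.0 0.0
```

Perfect. I'll close the gripper.

Call:
move_arm --pt "0 0 0 0 0 0 60" --pt "0 0 0 0 0 0 55" --pt "0 0 0 0 0 0 50" --pt "0 0 0 0 0 0 50" --pt "0 0 0 0 0 0 50" --pt "0 0 0 0 0 0 50" --newtons 18

```text
time: 4.95
position: [0.3921, 0.3491, 0.0105]
orientation: [-0.0, 0.984, -0.177, 0.0]
contact_force: [-0.9, 0.1, 5.5]
grip_width: 0.06
gripper_force: 18.0
```

Call:
move_arm --pt "0 0 -15 0 0 0 50" --pt "0 0 -50 0 0 0 50" --pt "0 0 -100 0 0 0 50" --pt "0 0 -120 0 0 0 50" --pt "0 0 -120 0 0 0 50"

```text
time: 5.58
position: [0.3928, 0.3495, 0.1321]
orientation: [-0.001, 0.984, -0.177, 0.001]
contact_force: [0.0, 0.1, -3.2]
grip_width: 0.0598
gripper_force: 18.0
```

```bash
python3 go.py 540 -100 130 -13.7;python3 go.py 609 -322 130 -13.7
```

```text
t 5.58 pos [392.8 349.5 132.1] d [294.7 370.    1.5] r [-0.003 -0.002 -0.117] n 7.6 0.6
t 5.58 pos [392.8 349.5 132.1] d [436.8 554.    1.3] r [-0.003 -0.002 -0.117] n 11.3 0.6
```

Call:
move_arm --pt "15 19 0 0 0 0 50" --pt "45 57 0 0 0 -0.03 50" --pt "82 103 0 0 0 -0.06 50" --pt "119 150 0 0 0 -0.09 50" --pt "156 197 0 0 0 -0.117 50" --pt "193 244 0 0 0 -0.117 50" --pt "230 291 0 0 0 -0.117 50" --pt "267 338 0 0 0 -0.117 50"

```text
time: 6.58
position: [0.5233, -0.0628, 0.1286]
orientation: [-0.0, 0.993, -0.119, -0.001]
contact_force: [0.9, 0.1, -2.1]
grip_width: 0.0597
gripper_force: 18.0
```

```bash
python3 go.py 609 -322 130 -13.7
```

```text
t 6.58 pos [523.3 -62.8 128.6] d [144.7 231.5  -1.8] r [-0.     0.003 -0.   ] n 4.4 0.0
```

Call:
move_arm --pt "30 48 0 0 0 0 50" --pt "60 96 0 0 0 0 50" --pt "90 144 0 0 0 0 50" --pt "115 184 0 0 0 0 50" --pt "132 212 0 0 0 0 50" --pt "142 227 0 0 0 0 50" --pt "145 232 0 0 0 0 50" --pt "145 232 0 0 0 0 50"

```text
time: 7.58
position: [0.6096, -0.3197, 0.1294]
orientation: [-0.001, 0.993, -0.119, -0.001]
contact_force: [-0.4, 0.2, -2.2]
grip_width: 0.0599
gripper_force: 18.0
```

```bash
python3 -c "
from h import *
look('white',(609,-322),'w2')
look('bread',(609,-322))"; python3 go.py 609 -322 50 -13.7
```

```text
white [318. 136.] [ 680.2 -339.3] [101.4  43.1] 76.3 [ 4.5  5.9 10.8] 6668
t 7.67 pos [ 609.7 -319.3  129.8] d [ 0.1  2.8 79.8] r [-0.001  0.001  0.001] n 1.3 0.0
```

View pics/w2.png

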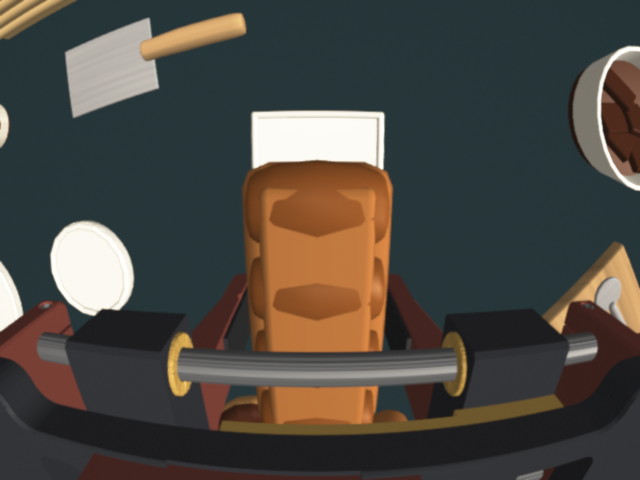

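Wrist view: the loaf sits over the dish, whose far edge is at row 112. The dish centre works out to (608.8, -321.9) at -13.7°, matching. I'll lower.

Call:
move_arm --pt "0 3 20 0 0 0 50" --pt "0 3 55 0 0 0 50" --pt "0 3 85 0 0 0 50" --pt "0 3 98 0 0 0 50" --pt "0 3 104 0 0 0 50" --pt "0 3 108 0 0 0 50" --pt "0 3 108 0 0 0 50"

```text
time: 8.55
position: [0.6099, -0.324, 0.0226]
orientation: [0.0, 0.993, -0.119, 0.001]
contact_force: [-0.2, 0.2, -2.5]
grip_width: 0.06
gripper_force: 18.0
```

```bash
python3 go.py 609 -322 16 -13.7
```

```text
t 8.55 pos [ 609.9 -324.    22.6] d [-1.3 -1.8  6.6] r [ 0.    -0.001 -0.   ] n 0.1 0.0
```

Call:
move_arm --pt "-1 -2 2 0 0 0 50" --pt "-1 -2 4 0 0 0 50" --pt "-1 -2 5 0 0 0 50" --pt "-1 -2 6 0 0 0 50" --pt "-1 -2 6.5 0 0 0 50" --pt "-1 -2 6.5 0 0 0 50"

```text
time: 9.3
position: [0.6089, -0.3216, 0.0165]
orientation: [-0.0, 0.993, -0.119, 0.0]
contact_force: [-2.4, 1.9, 5.8]
grip_width: 0.06
gripper_force: 18.0
```

Contact is made (force went from -2.5 to +5.8 N). I'll release and rise.

Call:
move_arm --pt "0 0 0 0 0 0 75" --pt "0 0 0 0 0 0 85" --pt "0 0 0 0 0 0 85" --pt "0 0 -10 0 0 0 90" --pt "0 0 -50 0 0 0 100" --pt "0 0 -100 0 0 0 100" --pt "0 0 -120 0 0 0 100"

```text
time: 10.18
position: [0.6107, -0.3227, 0.1398]
orientation: [0.001, 0.993, -0.119, 0.003]
contact_force: [0.0, 0.3, -0.3]
grip_width: 0.0876
gripper_force: 0.0
```

```bash
python3 -c "
from h import *
look('bread',(609,-322))"; python3 go.py 433 202 140 13.5
```

```text
bread [321. 241.] [ 606.6 -324. ] [125.3  55.5] -13.6 [39.8 53.5 55.2] 10967
t 10.22 pos [ 611.4 -323.1  141.6] d [-297.7 -467.9   -1.9] r [ 0.004 -0.007 -0.475] n 8.9 2.5
```

Call:
move_arm --pt "-32 -50 0 0 0 0 100" --pt "-66 -104 0 0 0 -0.1 100" --pt "-99 -156 0 0 0 -0.25 100" --pt "-132 -208 0 0 0 -0.4 100" --pt "-165 -260 0 0 0 -0.475 100" --pt "-198 -312 0 0 0 -0.475 100" --pt "-231 -364 0 0 0 -0.475 100" --pt "-264 -416 0 0 0 -0.475 100"

```text
time: 11.22
position: [0.4501, 0.1468, 0.1356]
orientation: [-0.0, 0.993, 0.117, 0.0]
contact_force: [0.9, 0.7, -0.5]
grip_width: 0.0878
gripper_force: 0.0
```

```bash
python3 go.py 433 202 140 13.5
```

```text
t 11.22 pos [450.1 146.8 135.6] d [ -3.8 -57.6  -4.4] r [-0.    -0.001 -0.   ] n 0.9 0.0
```

Call:
move_arm --pt "-4 -48 5 0 0 0 100" --pt "-4 -57 20 0 0 0 100" --pt "-4 -57 40 0 0 0 100" --pt "-4 -57 40 0 0 0 100"

```text
time: 11.72
position: [0.4325, 0.1987, 0.094]
orientation: [0.0, 0.993, 0.118, -0.002]
contact_force: [-0.5, -0.1, -1.2]
grip_width: 0.0879
gripper_force: 0.0
```

```bash
python3 -c "
from h import *
look('bread',(433,202))"; python3 go.py 433 202 8 13.5
```

```text
bread [313. 253.] [431.8 202.1] [79.9 39.8] 12.9 [26.4 39.6 41.3] 6301
t 11.78 pos [433.3 198.8  94.8] d [ 0.6 -3.2 86.8] r [ 0.     0.002 -0.   ] n 1.4 0.0
```

Call:
move_arm --pt "0 -3 25 0 0 0 90" --pt "0 -3 60 0 0 0 90" --pt "0 -3 78 0 0 0 90" --pt "0 -3 86 0 0 0 90" --pt "0 -3 86.5 0 0 0 90" --pt "0 -3 86.5 0 0 0 90" --newtons 12

```text
time: 12.52
position: [0.4339, 0.2026, 0.0098]
orientation: [-0.0, 0.993, 0.117, 0.001]
contact_force: [-0.2, 0.3, 0.4]
grip_width: 0.0793
gripper_force: 0.0
```

Call:
move_arm --pt "0 0 0 0 0 0 60" --pt "0 0 0 0 0 0 45" --pt "0 0 0 0 0 0 35" --pt "0 0 0 0 0 0 35" --pt "0 0 0 0 0 0 35" --pt "0 0 0 0 0 0 35" --newtons 12

```text
time: 13.28
position: [0.433, 0.2027, 0.0091]
orientation: [-0.0, 0.993, 0.118, -0.0]
contact_force: [-0.7, 1.6, 3.8]
grip_width: 0.0439
gripper_force: 12.0
```

Call:
move_arm --pt "0 0 -10 0 0 0 35" --pt "0 0 -40 0 0 0 35" --pt "0 0 -85 0 0 0 35" --pt "0 0 -110 0 0 0 35" --pt "0 0 -110 0 0 0 35"

```text
time: 13.9
position: [0.4346, 0.203, 0.121]
orientation: [-0.0, 0.993, 0.118, 0.002]
contact_force: [-1.1, 0.3, -0.1]
grip_width: 0.0442
gripper_force: 12.0
```

```bash
python3 go.py 600.5 331 120 -16.1
```

```text
t 13.9 pos [434.6 203.  121. ] d [191.2 -85.7   1.9] r [-0.001 -0.005  0.517] n 3.4 2.8
```

Call:
move_arm --pt "20 -9 0 0 0 0.05 35" --pt "60 -27 0 0 0 0.15 35" --pt "100 -45 0 0 0 0.3 35" --pt "140 -62 0 0 0 0.42 35" --pt "170 -76 0 0 0 0.5 35" --pt "185 -83 0 0 0 0.517 35" --pt "191 -86 0 0 0 0.517 35" --pt "191 -86 0 0 0 0.517 35"

```text
time: 14.9
position: [0.5978, 0.3304, 0.1177]
orientation: [0.001, 0.99, -0.14, -0.001]
contact_force: [-0.3, 0.3, -1.0]
grip_width: 0.0438
gripper_force: 12.0
```

```bash
python3 -c "
from h import *
look('white',(600,331),'w3')
look('bread',(609,331))"; python3 go.py 600.5 331 22 -16.1
```

```text
white [317. 178.] [633. 318.] [80.7 62.1] 73.2 [ 4.6  5.9 10.9] 7206
t 15.0 pos [597.6 330.1 118.4] d [ 2.6 -1.8 96.4] r [ 0.001  0.001 -0.   ] n 1.5 0.0
```

View pics/w3.png

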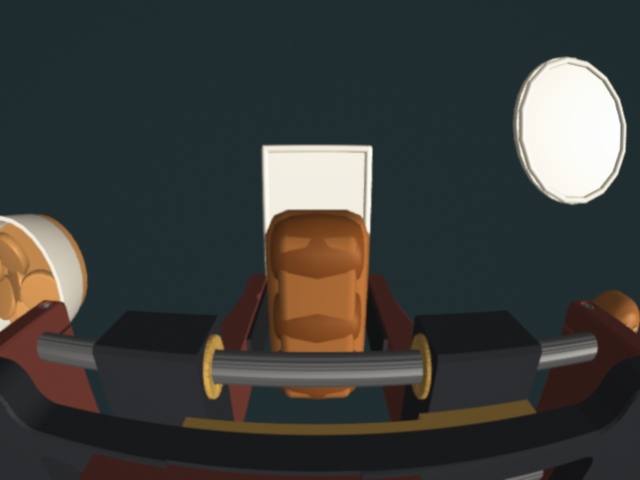

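Wrist view: the dish's far edge is at row 147 and the loaf hangs centred over it. The dish centre is about (599, 329). I'll lower.

Call:
move_arm --pt "2 1 20 0 0 0.005 35" --pt "2 1 55 0 0 0.005 35" --pt "2 1 80 0 0 0.005 35" --pt "2 1 90 0 0 0.005 35" --pt "2 1 96 0 0 0.005 35" --pt "2 1 98 0 0 0.005 35" --pt "2 1 98 0 0 0.005 35"

```text
time: 15.88
position: [0.6009, 0.3295, 0.0218]
orientation: [-0.0, 0.99, -0.143, 0.001]
contact_force: [-0.0, 0.2, -0.6]
grip_width: 0.0438
gripper_force: 12.0
```

```bash
python3 go.py 599 329 15 -16.4
```

```text
t 15.88 pos [600.9 329.5  21.8] d [-1.6  1.1  6.8] r [-0.001 -0.001  0.   ] n 0.1 0.0
```

Call:
move_arm --pt "-1.5 0 2 0 0 0 35" --pt "-1.5 0 4 0 0 0 35" --pt "-1.5 0 5 0 0 0 35" --pt "-1.5 0 6 0 0 0 35" --pt "-1.5 0 6.5 0 0 0 35" --pt "-1.5 0 6.5 0 0 0 35"

```text
time: 16.62
position: [0.5989, 0.3297, 0.0152]
orientation: [-0.0, 0.99, -0.143, 0.0]
contact_force: [-2.1, -0.5, 4.8]
grip_width: 0.0438
gripper_force: 12.0
```

Call:
move_arm --pt "0 0 0 0 0 0 57" --pt "0 0 0 0 0 0 65" --pt "0 0 0 0 0 0 65" --pt "0 0 -10 0 0 0 75" --pt "0 0 -50 0 0 0 100" --pt "0 0 -100 0 0 0 100" --pt "0 0 -120 0 0 0 100"

```text
time: 17.5
position: [0.6008, 0.3306, 0.1389]
orientation: [-0.002, 0.99, -0.143, 0.002]
contact_force: [0.4, 0.2, -0.1]
grip_width: 0.0875
gripper_force: 0.0
```

```bash
python3 -c "
from h import *
look('bread',(600,330))"; python3 go.py 429.5 59.5 110 0
```

```text
bread [324. 240.] [597.3 324.7] [81.7 35.5] -16.1 [32.9 45.5 47.3] 4763
t 17.55 pos [601.6 331.  140.6] d [-88.7 309.1  28.5] r [-0.004 -0.007 -0.286] n 5.2 1.5
```

Call:
move_arm --pt "-10 35 0 0 0 -0.05 100" --pt "-26 90 0 0 0 -0.15 100" --pt "-43 150 0 0 0 -0.25 100" --pt "-60 210 10 0 0 -0.286 100" --pt "-75 262 20 0 0 -0.286 100" --pt "-86 298 28 0 0 -0.286 100" --pt "-89 309 28 0 0 -0.286 100" --pt "-89 309 28 0 0 -0.286 100"

```text
time: 18.55
position: [0.4269, 0.0583, 0.1068]
orientation: [-0.0, 1.0, -0.001, 0.0]
contact_force: [1.6, -0.3, 0.7]
grip_width: 0.0878
gripper_force: 0.0
```

```bash
python3 -c "
from h import *
look('bread',(430,60))
for c in ['top','scene']:
    for b in blobs(*cloud(c),'bread'):
        if 560<b[1][0]<640 and abs(b[1][1])<400: print(c,*map(str,b))
"; python3 go.py 429.5 59.5 7 0
```

```text
bread [318. 248.] [426.8  56. ] [61.2 55.9] 2.0 [31.9 42.4 46.7] 6090
bread [456. 227.] [442.3 -39.8] [28.3  7.6] 3.8 [27.3 28.7 29.9] 208
top [453. 170.] [ 605.8 -316.9] [126.8  57.7] -13.5 [37.  52.4 56. ] 1648
top [135. 172.] [596.4 327.3] [80.9 37.9] -16.5 [25.4 44.4 48.4] 878
scene [493. 298.] [590.6 328.5] [107.7  41.8] -14.8 [21.2 42.6 46.8] 868
scene [169. 311.] [ 600.5 -326.7] [148.4  74.3] -13.8 [30.4 52.  56. ] 1900
t 18.7 pos [427.8  59.1 106.9] d [ 1.5 -0.3 99.9] r [-0.    -0.002  0.001] n 1.6 0.0
```

Call:
move_arm --pt "1 0 25 0 0 0 100" --pt "1 0 65 0 0 0 100" --pt "1 0 88 0 0 0 100" --pt "1 0 97 0 0 0 100" --pt "1 0 100 0 0 0 100" --pt "1 0 100 0 0 0 100"

```text
time: 19.45
position: [0.428, 0.0586, 0.007]
orientation: [-0.0, 1.0, 0.0, 0.001]
contact_force: [-0.2, -0.6, -0.1]
grip_width: 0.0876
gripper_force: 0.0
```

Call:
move_arm --pt "0 0 0 0 0 0 75" --pt "0 0 0 0 0 0 65" --pt "0 0 0 0 0 0 60" --pt "0 0 0 0 0 0 60" --pt "0 0 0 0 0 0 60" --pt "0 0 0 0 0 0 60" --newtons 12

```text
time: 20.2
position: [0.4277, 0.0584, 0.007]
orientation: [-0.0, 1.0, -0.0, 0.0]
contact_force: [-0.1, 0.8, 5.7]
grip_width: 0.0651
gripper_force: 12.0
```

Call:
move_arm --pt "0 0 -10 0 0 0 60" --pt "0 0 -40 0 0 0 60" --pt "0 0 -85 0 0 0 60" --pt "0 0 -110 0 0 0 60" --pt "0 0 -110 0 0 0 60"

```text
time: 20.82
position: [0.4287, 0.0584, 0.1185]
orientation: [0.0, 1.0, -0.0, 0.002]
contact_force: [0.2, 0.1, -1.6]
grip_width: 0.0652
gripper_force: 12.0
```

```bash
python3 go.py 626 87 115 0
```

```text
t 20.82 pos [428.7  58.4 118.5] d [197.2 -28.7   4.4] r [ 0.    -0.005 -0.   ] n 3.2 0.0
```

Call:
move_arm --pt "18 -3 0 0 0 0 60" --pt "60 -9 0 0 0 0 60" --pt "105 -15 0 0 0 0 60" --pt "148 -22 0 0 0 0 60" --pt "178 -26 0 0 0 0 60" --pt "193 -29 0 0 0 0 60" --pt "197 -29 0 0 0 0 60" --pt "197 -29 0 0 0 0 60"

```text
time: 21.82
position: [0.6231, 0.0873, 0.1158]
orientation: [0.0, 1.0, -0.0, -0.001]
contact_force: [0.1, 0.3, -1.2]
grip_width: 0.0651
gripper_force: 12.0
```

```bash
python3 -c "
from h import *
im,w=cloud('wrist'); cv2.imwrite('pics/w4.png',im[:,:,::-1])
z=w[...,2]; v,u=np.mgrid[:480,:640]
m=(z>0.12)&(z<0.175)&(u>240)&(u<400)&(v<345)&(im[...,0]>im[...,2]*1.5)
p=w[m]*1000; print('held',m.sum(),np.percentile(p,[0.5,50,99.5],axis=0).round(1).tolist())
m=(z>-.002)&(z<0.014)&(im.min(2)>150); p=w[m]*1000; p=p[np.hypot(p[:,0]-626,p[:,1]-87)<75]; print(len(p),np.percentile(p,[.3,99.7],axis=0).round(1).tolist())
# rim circle fit
h=cv2.convexHull(p[:,:2].astype(np.float32))[:,0]; h=h[h[:,0]>640]
A=np.c_[2*h,np.ones(len(h))]; s=np.linalg.lstsq(A,(h**2).sum(1),rcond=None)[0]; print('circle',s[:2],np.sqrt(s[2]+s[:2]@s[:2]))
"; python3 go.py 626 87 20 0
```

```text
held 13985 [[615.5, 52.1, 121.0], [636.8, 86.4, 148.5], [654.1, 117.9, 156.2]]
14231 [[595.0, 23.5, 0.1], [689.5, 148.8, 11.8]]
circle [625.19721721  86.78452837] 65.54994209857365
t 21.88 pos [623.   87.3 116.1] d [ 3.2  0.3 96.1] r [-0.     0.002 -0.   ] n 1.5 0.0
```

View pics/w4.png

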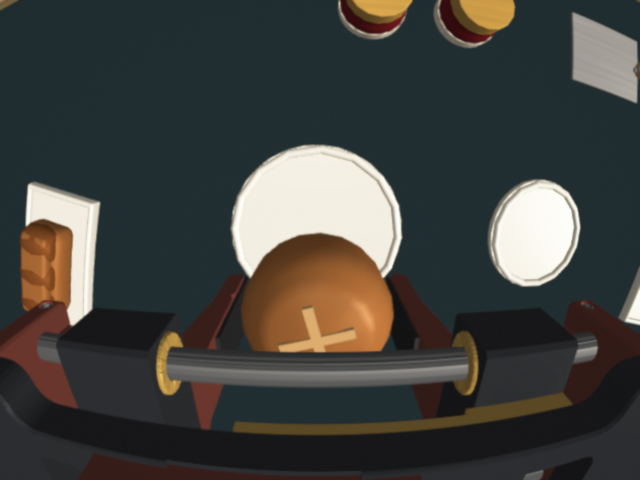

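Wrist view: the large bun is held at (318,310), upright, over the plate. The plate's rim circle fits to centre (625, 87). I'll lower.

Call:
move_arm --pt "3 0 20 0 0 0 60" --pt "3 0 55 0 0 0 60" --pt "3 0 80 0 0 0 60" --pt "3 0 91 0 0 0 60" --pt "3 0 96 0 0 0 60" --pt "3 0 98 0 0 0 60" --pt "3 0 98 0 0 0 60"

```text
time: 22.75
position: [0.6279, 0.0874, 0.0192]
orientation: [-0.0, 1.0, -0.0, 0.001]
contact_force: [0.3, -0.1, -1.0]
grip_width: 0.0656
gripper_force: 12.0
```

```bash
python3 go.py 626 87 13 0
```

```text
t 22.75 pos [627.9  87.4  19.2] d [-1.9  0.4  6.2] r [-0.    -0.001 -0.   ] n 0.1 0.0
```

Call:
move_arm --pt "-1.5 0 2 0 0 0 60" --pt "-1.5 0 4 0 0 0 60" --pt "-1.5 0 5 0 0 0 60" --pt "-1.5 0 5.5 0 0 0 60" --pt "-1.5 0 6 0 0 0 60" --pt "-1.5 0 6 0 0 0 60"

```text
time: 23.5
position: [0.6257, 0.0874, 0.013]
orientation: [-0.0, 1.0, -0.0, -0.0]
contact_force: [-1.7, -0.8, 4.2]
grip_width: 0.0658
gripper_force: 12.0
```

Call:
move_arm --pt "0 0 0 0 0 0 82" --pt "0 0 0 0 0 0 90" --pt "0 0 0 0 0 0 90" --pt "0 0 -10 0 0 0 95" --pt "0 0 -50 0 0 0 95" --pt "0 0 -100 0 0 0 95" --pt "0 0 -120 0 0 0 95"

```text
time: 24.38
position: [0.6278, 0.0874, 0.1365]
orientation: [-0.0, 1.0, -0.0, 0.003]
contact_force: [-0.4, -0.4, -0.9]
grip_width: 0.0836
gripper_force: 0.0
```

```bash
python3 go.py 393.5 -340.5 120 0
```

```text
t 24.38 pos [627.8  87.4 136.5] d [-234.3  428.    15.1] r [-0.    -0.005 -0.   ] n 7.8 0.0
```

Call:
move_arm --pt "-16 30 0 0 0 0 95" --pt "-46 85 0 0 0 0 95" --pt "-77 141 0 0 0 0 95" --pt "-108 197 0 0 0 0 95" --pt "-139 253 5 0 0 0 95" --pt "-170 309 10 0 0 0 95" --pt "-200 365 15 0 0 0 95" --pt "-222 406 15 0 0 0 85"

```text
time: 25.38
position: [0.4025, -0.3205, 0.118]
orientation: [0.0, 1.0, -0.0, 0.0]
contact_force: [0.8, -1.3, 0.4]
grip_width: 0.0769
gripper_force: 0.0
```

Call:
move_arm --pt "-9 18 0 0 0 0 70" --pt "-11 21 20 0 0 0 70" --pt "-11 21 30 0 0 0 70" --pt "-11 21 30 0 0 0 70"

```text
time: 25.88
position: [0.3927, -0.3382, 0.087]
orientation: [-0.001, 1.0, 0.0, -0.001]
contact_force: [0.2, -0.4, 1.1]
grip_width: 0.0615
gripper_force: 0.0
```

```bash
python3 -c "
from h import *
look('bread',(393,-341),'w5')"; python3 go.py 393.5 -341 4 0
```

```text
bread [167. 196.] [ 434.  -237.5] [73.9 27.7] 13.0 [13.8 24.2 29. ] 2411
bread [322. 256.] [ 390.9 -342.5] [42.  41.1] -71.3 [19.6 33.7 38.7] 3607
bread [313. 399.] [ 286.  -336.7] [18.9 17.5] -15.0 [36.3 38.4 39.6] 342
t 25.93 pos [ 393.  -338.6   87.4] d [ 0.5  2.5 83.4] r [-0.001  0.     0.001] n 1.3 0.0
```

View pics/w5.png

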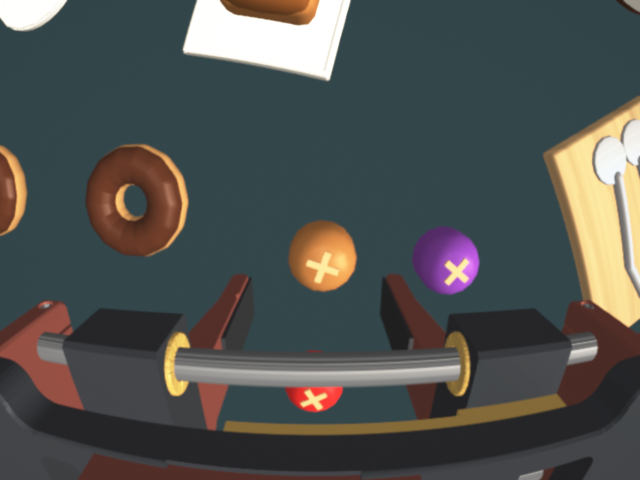

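Wrist view: the golden small bun is at (322,256) between the fingers. The purple one at (446,260) clears the right finger, and the red one at (315,390) lies behind. I'll descend.

Call:
move_arm --pt "-1.5 3 15 0 0 0 70" --pt "-1.5 3 50 0 0 0 70" --pt "-1.5 3 72 0 0 0 70" --pt "-1.5 3 80 0 0 0 70" --pt "-1.5 3 83 0 0 0 70" --pt "-1.5 3 83 0 0 0 70"

```text
time: 26.68
position: [0.3915, -0.3429, 0.0049]
orientation: [0.0, 1.0, -0.0, 0.0]
contact_force: [0.1, -0.0, 0.3]
grip_width: 0.0613
gripper_force: 0.0
```

Call:
move_arm --pt "0 0 0 0 0 0 52" --pt "0 0 0 0 0 0 45" --pt "0 0 0 0 0 0 35" --pt "0 0 0 0 0 0 35" --pt "0 0 0 0 0 0 35" --pt "0 0 0 0 0 0 35" --newtons 8

```text
time: 27.42
position: [0.3915, -0.3429, 0.005]
orientation: [0.0, 1.0, -0.0, 0.0]
contact_force: [-0.6, -0.0, 5.7]
grip_width: 0.0441
gripper_force: 8.0
```

Call:
move_arm --pt "0 0 -10 0 0 0 35" --pt "0 0 -40 0 0 0 35" --pt "0 0 -85 0 0 0 35" --pt "0 0 -115 0 0 0 35" --pt "0 0 -115 0 0 0 35"

```text
time: 28.05
position: [0.3924, -0.344, 0.1221]
orientation: [0.002, 1.0, -0.0, 0.002]
contact_force: [-0.1, -0.8, -0.5]
grip_width: 0.0439
gripper_force: 8.0
```

```bash
python3 go.py 626 -103 115 0
```

```text
t 28.05 pos [ 392.4 -344.   122.1] d [ 233.5 -241.1    6.9] r [ 0.004 -0.003 -0.   ] n 5.4 0.0
```

Call:
move_arm --pt "17 -18 0 0 0 0 35" --pt "55 -57 0 0 0 0 35" --pt "97 -100 0 0 0 0 35" --pt "139 -143 0 0 0 0 35" --pt "181 -187 0 0 0 0 35" --pt "213 -220 0 0 0 0 35" --pt "229 -236 0 0 0 0 35" --pt "233 -241 0 0 0 0 35"

```text
time: 29.05
position: [0.624, -0.101, 0.1184]
orientation: [-0.0, 1.0, 0.001, -0.001]
contact_force: [0.1, -0.7, -1.2]
grip_width: 0.0438
gripper_force: 8.0
```

Call:
move_arm --pt "0 0 0 0 0 0 35" --pt "0 0 0 0 0 0 35"

```text
time: 29.3
position: [0.6231, -0.1028, 0.1194]
orientation: [0.0, 1.0, -0.001, -0.0]
contact_force: [-0.2, -0.2, -1.5]
grip_width: 0.0439
gripper_force: 8.0
```

```bash
python3 -c "
from h import *
im,w=cloud('wrist'); cv2.imwrite('pics/w6.png',im[:,:,::-1])
z=w[...,2]; v,u=np.mgrid[:480,:640]
m=(z>0.125)&(z<0.175)&(u>240)&(u<400)&(v<345)&(im[...,0]>im[...,2]*1.5)
p=w[m]*1000; print('held',m.sum(),np.percentile(p,[0.5,50,99.5],axis=0).round(1).tolist())
m=(z>-.002)&(z<0.014)&(im.min(2)>150); p=w[m]*1000; p=p[np.hypot(p[:,0]-626,p[:,1]+103)<56]; print(len(p),np.percentile(p,[.3,99.7],axis=0).round(1).tolist())
h=cv2.convexHull(p[:,:2].astype(np.float32))[:,0]; h=h[h[:,0]>635]
A=np.c_[2*h,np.ones(len(h))]; s=np.linalg.lstsq(A,(h**2).sum(1),rcond=None)[0]; print('circle',s[:2],np.sqrt(s[2]+s[:2]@s[:2]))
"; python3 go.py 626 -103 20 0
```

```text
held 9008 [[613.6, -133.8, 125.5], [633.3, -104.1, 147.4], [642.9, -74.0, 173.5]]
9336 [[593.8, -148.2, -0.0], [670.3, -58.6, 11.9]]
circle [ 624.10061872 -102.69586595] 47.21987937616531
t 29.35 pos [ 623.3 -102.9  119.5] d [ 2.8  0.1 99.5] r [ 0.     0.001 -0.002] n 1.6 0.0
```

View pics/w6.png

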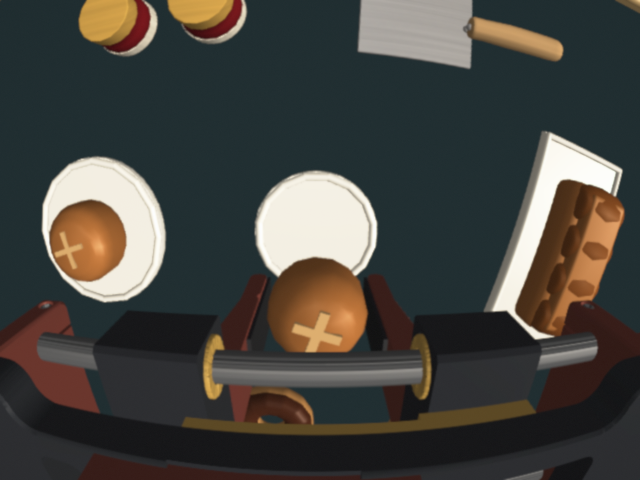

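Wrist view: the small bun is held at (318,305), with the plate centre fitted at (624, -103). The large bun and large loaf sit on their dishes. I'll lower.

Call:
move_arm --pt "2 0 20 0 0 0 35" --pt "2 0 55 0 0 0 35" --pt "2 0 83 0 0 0 35" --pt "2 0 95 0 0 0 35" --pt "2 0 100 0 0 0 35" --pt "2 0 102 0 0 0 35" --pt "2 0 102 0 0 0 35"

```text
time: 30.22
position: [0.6269, -0.1018, 0.0183]
orientation: [0.0, 1.0, -0.0, 0.001]
contact_force: [-0.5, -0.6, -0.2]
grip_width: 0.0441
gripper_force: 8.0
```

```bash
python3 go.py 625 -102.8 11 0
```

```text
t 30.23 pos [ 626.9 -101.8   18.3] d [-1.9  1.   7.3] r [ 0.    -0.001 -0.   ] n 0.1 0.0
```

Call:
move_arm --pt "-1 1 2 0 0 0 35" --pt "-1 1 4 0 0 0 35" --pt "-1 1 5.5 0 0 0 35" --pt "-1 1 6.5 0 0 0 35" --pt "-1 1 7 0 0 0 35" --pt "-1 1 7 0 0 0 35"

```text
time: 30.98
position: [0.6252, -0.1026, 0.011]
orientation: [-0.0, 1.0, -0.0, -0.0]
contact_force: [-1.8, 0.7, 5.0]
grip_width: 0.044
gripper_force: 8.0
```

Contact. I'll open only a little, staying inside the rim, then rise and back away.

Call:
move_arm --pt "0 0 0 0 0 0 55" --pt "0 0 0 0 0 0 58" --pt "0 0 0 0 0 0 58" --pt "0 0 -10 0 0 0 58" --pt "0 0 -40 0 0 0 60" --pt "0 0 -100 0 0 0 70" --pt "0 0 -150 0 0 0 80" --pt "-50 0 -180 0 0 0 80"

```text
time: 31.98
position: [0.5794, -0.1037, 0.1946]
orientation: [0.001, 1.0, 0.0, 0.004]
contact_force: [-0.1, 0.2, -0.2]
grip_width: 0.07
gripper_force: 0.0
```

Call:
move_arm --pt "-50 0 -20 0 0 0 80" --pt "-110 0 -30 0 0 0 80" --pt "-160 0 -30 0 0 0 80" --pt "-170 0 -30 0 0 0 80" --pt "-170 0 -30 0 0 0 80"

```text
time: 32.6
position: [0.4058, -0.1029, 0.2213]
orientation: [0.0, 1.0, -0.0, 0.001]
contact_force: [-0.0, -0.1, 0.2]
grip_width: 0.0706
gripper_force: 0.0
```

```bash
python3 -c "
from h import *
for c in ['top','wrist']:
    im,w=cloud(c); cv2.imwrite(f'pics/{c}9.png',im[:,:,::-1])
    z=w[...,2]*1000; X=w[...,0]*1000; Y=w[...,1]*1000
    for n,cx,cy,r in [('LL',609,-322,70),('SL',599,329,55),('LB',625.5,87,45),('SB',624.5,-102.8,33)]:
        m=(z>20)&(z<62)&(np.hypot(X-cx,Y-cy)<r)
        if m.sum()<50: continue
        (q,s,a)=cv2.minAreaRect(np.c_[X[m],Y[m]].astype(np.float32)); print(c,n,m.sum(),np.round(q,1),np.round(s,1),round(a,1),np.percentile(z[m],98).round(1))
"; python3 go.py 455 -103 200 0
```

```text
top LL 1503 [ 615.8 -320.7] [ 60.6 112.8] 75.8 56.5
top SL 979 [596.9 330.1] [43.5 86.4] 73.9 49.1
top LB 839 [622.2  88.9] [62.3 63.9] 6.5 53.9
top SB 356 [ 622.  -100.1] [42.1 40.6] 46.0 46.0
wrist LL 5103 [ 598.  -317.1] [ 57.2 115. ] 76.4 55.5
wrist LB 2257 [613.9  85.2] [62.8 47.3] 84.9 53.1
wrist SB 660 [ 609.7 -103.2] [42.1 18. ] 89.0 42.1
t 32.7 pos [ 407.1 -103.1  221. ] d [47.9 -0.1 21.1] r [ 0.001 -0.002 -0.   ] n 0.8 0.0
```

View pics/top9.png

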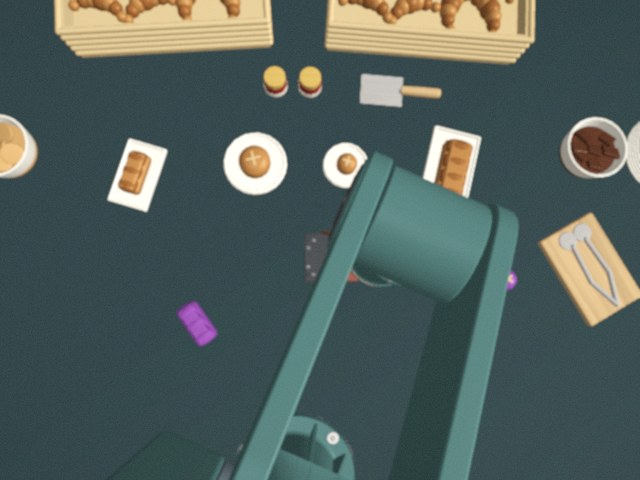

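View pics/wrist9.png

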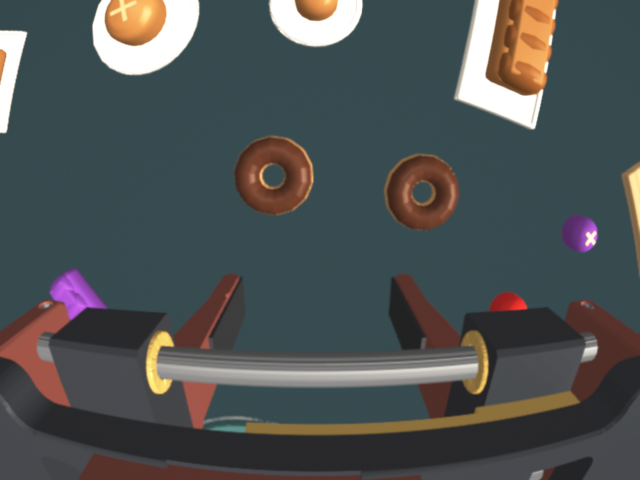

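Top view: all four breads lie centred on their matching dishes, at (136,173), (255,160), (347,163) and (455,166). The wrist view shows both doughnuts and the look-alikes undisturbed. Depth puts each bread within about 3 mm of its dish's middle, upright, so I'm handing in.

```bash
python3 -c "
from plant import ticket
print(ticket.hand_in())"
```

```text
the job is handed in; nothing more can be done
None
```

The job is handed in: all four breads sit upright within about 3 mm (my estimate) of the middle of their own dishes, and the doughnuts and look-alikes were left untouched.

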